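# Fill the glue rack and hold its spring guard at the mark

### The arm

A 6-joint arm with a two-finger parallel gripper is mounted at the origin on a cart in front of the work surface, level with it; the furniture and walls round the work are solid. World frame = base frame: x ahead of the robot, y to its left, z up, the work surface at z = 0. Lengths are in m, angles in rad, forces in N, time in s.
With the tool pointing down it reaches from about 0.25 to 0.8 m from the base axis. Payload 3.9 kg.
Tool frame: the origin (TCP) lies at the very end of the fingers, on their centre line; the grasp point (between the pads) lies 19 mm behind it; z points along the fingers, y is the direction in which the jaws open and shut (so a half turn about z gives the same grasp; the last joint's range is limited). The gripper opens to 85 mm and grips with 20 to 120 N. Pads are 22 mm wide; open, the fingers measure 114 mm over their backs; the gripper's body (76 mm by 85 mm) begins 54 mm behind the grasp point. The pads swing forward as they close: fully open they stand 13 mm farther back than shut.
Start: joints at [-1.309, 0.26, -0.138, 1.173, 0, 1.571], TCP at [0.136, -0.507, 0.231] pointing down, gripper open.
Joint ranges: [-2.78, 2.78], [-0.83, 1.72], [-1.28, 1.37], [-1.9, 2.12], [-1.57, 1.48], [-3.14, 3.14]. Speed limits (rad/s): [2.57, 2.57, 3.14, 3.14, 3.14, 3.14].

### API

Orientations are given as a unit quaternion [w, x, y, z].
In Python, from cell import sensors, eyes, ticket, outline_of gives the robot as it stands.
- The arm moves only by the shell command python3 -m handwheel 'ROWS' [FORCE]. ROWS is JSON, a list of rows, each a list of 5 numbers: the opening, from 0 (shut) to 1 (fully open), then the shift along the tool's x, y, z in mm, then the turn about the tool's z in degrees. In form: [[fingers, x, y, z, yaw], ...]. A call has exactly 10 rows; each row shifts and turns the commanded pose from where the row before left it, along the tool's axes as they then stand; what a row does not reach is not made up. A row lasts 1/12 s, in which the tool goes at most 41.7 mm and 7.16 degrees, less where a joint would pass 70% of its speed; a pose out of reach is approached as far as the arm can. A call with a gripper value outside its range is refused whole. The fingers move at their own pace and stop on an object; FORCE is the grip in N (left out, the last holds). Time passes only in rows, so rows that do not move let the fingers close, or fill a call up. It gives the time, the measured TCP pose, the force and the opening at its end, in the units of the state.
- sensors.observe(): the state, without advancing time (a new reading comes with each control period).
- eyes.camera(name): name is "scene" or "top" or "wrist"; returns (picture, depth): 420x560x3 uint8, blue, green, red; 420x560 float32, m along the optical axis (not along the pixel's ray), 0 where there is no reading.
- eyes.camera_params(name): a dict with "fx", "fy", "cx", "cy" (pixels), "world_from_camera" (4x4, takes a point from camera to world coordinates). Camera axes: x right, y up, looking along -z (the intrinsics and any distortion apply to the point x, -y, -z); pixel columns grow to the right and rows downward; lengths in m; the calibration is good to about 2 mm. A picture is of the moment at which its call begins: read the wrist's pose just before it. camera_params takes no time and is no camera call; for the wrist camera it gives the pose at the moment of the call.
- ticket.close_job(): hands the job in, once; it reports no verdict.
Trained networks look in the newest picture that a camera, given by its name, has taken for a name from the list of things; names that differ only in an ending like _2 or _b are one class to them, and where a whole thing is asked for, a point or a joint stands for the part that bears it (a point fixed in the world has none). Each returns a list of dicts, best first, with "score" (0 to 1); they miss things now and then, are a little off and sometimes report something else, mostly with a low value. They report only what shows in the picture. A call takes as long as a camera call. They do not tell look-alikes from the thing itself.
- outline_of(camera, thing): "mask" (420x560 bool, what is visible of it) and "at" ([row, column] in pixels, amid what is visible of it).
The state is a dict: "t": time; "qpos": joint angles; "joint_vel": joint speeds; "joint_efforts": joint torques, N m; "tcp_pos": TCP position; "ee_rot": TCP orientation; "wrist_force": force on the tool from outside, world axes, zero at the start; "ft_torque": the same for the moment, N m; "gripper_width": finger opening in m.
Only numpy, scipy, OpenCV 4.12 (cv2) and the standard library are available. Lean on these libraries where they do the work, as an engineer would, in place of code of your own. Each camera call takes 0.05 s, during which the arm holds its last target. There are 200 camera calls.

### The job

Stand the two glue sticks from the bench in front of the rack upright in the two empty pockets of the rack, so that the three make a neat row, and let go of them. Then pull the yellow grip of the spring-return guard bar to the left across the front of the row until its pointer is in line with the red clip, and finish while still holding it there, so that a colleague can fit the locking pin. Leave the glue bottle and the tape measure where they stand.

Things in the scene. Friction and masses are not known exactly. Their poses are not given: they have to be found in the camera images.
- rack: fixed grey rack on the bench; origin at bench height, x to its back (away from the robot), y along it to the left, z up; yaw varies. Base plate 12 mm thick, x -45..75, y -105..105 mm, with a row of three pockets. Right of it (y -290..-104, x -17..17 mm) the blue spring housing, 66 mm high. In front an aluminium rail along y at x = -30 mm, 28 mm high, under the pull grip
- pocket0 (a point): centre of the floor of the left pocket (rack x 30, y +45, z 12 mm; axes as the rack's); every pocket is 40 x 40 mm inside, framed by ribs 6 mm high and 5 mm thick; empty at the start
- pocket1 (a point): the same for the middle pocket (rack x 30, y 0, z 12 mm), where stick_c already stands
- pocket2 (a point): the same for the right pocket (rack x 30, y -45, z 12 mm); empty at the start
- guard (a joint): slide of the spring-return guard bar, m: 0 = fully home (at the right), grows as the grip is pulled left (rack +y), end 0.20. The spring pulls it home with 2.5 N at 0, plus 25 N/m (about 6.5 N near the mark); let go, it runs home. The bar is an 8 mm steel rod at rack x = 0, 45 mm above the bench, trailing to the right of the grip and passing in front of the sticks
- pull_grip (a point): yellow upright grip of the guard bar, 26 (rack x) x 16 (rack y) x 55 mm tall; this point is the centre of its underside, 45 mm above the bench, at rack x = -30 mm, rack y = -90 mm + joint guard; axes as the rack's. A black pointer line runs down the middle of its front. Pinch it from above across the 16 mm (along rack y), pads 35 to 50 mm above this point
- mark_clip: the mark: red clip, 8 mm wide, 31 mm high, fixed on the front rail 50 to 80 mm left of the rack's middle (it varies); origin at bench height under its middle, at rack x = -30 mm; axes as the rack's. The pointer is in line with it when the grip and the clip have the same rack y
- stick_a: glue stick, a white and teal upright cylinder 27 mm in diameter and 90 mm tall, about 35 g; origin at the centre of its underside, z up along it. Starts on the bench in front of the rack
- stick_b: glue stick, a white and teal upright cylinder 27 mm in diameter and 90 mm tall, about 35 g; origin at the centre of its underside, z up along it. Starts on the bench in front of the rack; looks like stick_a and either may go into either empty pocket
- stick_c: glue stick, a white and teal upright cylinder 27 mm in diameter and 90 mm tall, about 35 g; origin at the centre of its underside, z up along it. Already stands in the middle pocket and stays there
- bottle: bystander: small white glue bottle with an orange label, 42 mm in diameter and 128 mm tall, loose on the bench; origin at the centre of its underside
- tape_measure: bystander: grey and black tape measure, 39 x 81 x 62 mm, loose on the bench at the left; origin at the centre of its underside
Mind the look-alikes: they are no part of the job. Leave any blue look-alike of the stick_c alone.

How it is judged:
By the outcome, as a careful person would: the job done as asked, in the order asked, and still so for the second after the job is handed in, while the arm keeps its last pose, push and grip.
It also fails if it takes over 64 s, if anything falls off the work surface, if the arm or the gripper's body presses on something with over 40 N, if the wrist force passes 120 N, or if a joint passes its speed limit or range.

## Working session

There is one attempt and no reset: what is moved stays moved. The work goes in short steps, Python scripts to look and compute and a shell command to move; the robot and the scene stay as the last step left them, time stands still between calls to the robot, and variables do not carry over. Pictures are saved under pics/ and viewed, on a budget of 10 in all, crops included, one or two more only if the job needs it, and the job is handed in when it is done.

```bash
mkdir -p pics; ls; cat > h.py <<'E'
import numpy as np, cv2
from cell import sensors, eyes, ticket, outline_of
def grab(name,save=None):
    P=eyes.camera_params(name); im,d=eyes.camera(name)
    if save: cv2.imwrite('pics/'+save,im)
    return im,d,P
def world(P,r,c,d):
    r,c,d=map(np.asarray,(r,c,d))
    p=np.stack([(c-P['cx'])/P['fx']*d,-(r-P['cy'])/P['fy']*d,-d,np.ones_like(d)],-1)
    return (p@np.array(P['world_from_camera']).T)[...,:3]
def cloud(P,d,mask=None):
    m=d>0
    if mask is not None: m&=mask
    r,c=np.nonzero(m); return world(P,r,c,d[r,c].astype(float)),r,c
E
python3 - <<'E'
from h import *
s=sensors.observe(); print({k:np.round(v,3) for k,v in s.items()})
for n in ('top','scene'):
    im,d,P=grab(n,n+'0.png'); print(n,np.round(P['world_from_camera'],2).tolist(),{k:v for k,v in P.items() if k!='world_from_camera'})
    for t in ('stick_a','pull_grip','mark_clip','rack','bottle','tape_measure'):
        for o in outline_of(n,t)[:5]:
            p,r,c=cloud(P,d,o['mask'])
            if len(p)==0: continue
            top=p[p[:,2]>np.percentile(p[:,2],98)-.005]
            print(t,round(o['score'],2),o['at'],len(p),'top med',np.round(np.median(top,0),3),'mid',np.round((top.min(0)+top.max(0))/2,3))
a,b=cv2.imread('pics/top0.png'),cv2.imread('pics/scene0.png')
E
```

```text
pics
{'t': np.float64(0.0), 'qpos': array([-1.309,  0.261, -0.139,  1.173, -0.   ,  1.571]), 'joint_vel': array([-0.   , -0.   ,  0.001,  0.001,  0.   ,  0.001]), 'joint_efforts': array([-1.0000e-03, -4.0567e+01,  2.5392e+01,  1.9000e-02, -0.0000e+00,
       -0.0000e+00]), 'tcp_pos': array([ 0.136, -0.506,  0.23 ]), 'ee_rot': array([-0.001,  0.991,  0.131, -0.   ]), 'wrist_force': array([-0.356, -0.608, -0.817]), 'ft_torque': array([ 0.002,  0.032, -0.039]), 'gripper_width': np.float64(0.085)}
top [[-0.02, 0.98, -0.17, 0.39], [-1.0, -0.02, 0.01, 0.04], [0.0, 0.17, 0.98, 1.05], [0.0, 0.0, 0.0, 1.0]] {'fx': 429.3718593540613, 'fy': 429.3718593540613, 'cx': 281.38738297921645, 'cy': 213.35381091990845}
stick_a 0.72 [283.0, 196.5] 195 top med [0.412 0.23  0.089] mid [0.413 0.231 0.09 ]
stick_a 0.72 [145.4, 218.9] 221 top med [0.737 0.188 0.089] mid [0.736 0.188 0.09 ]
stick_a 0.72 [277.1, 390.9] 399 top med [ 0.411 -0.214  0.126] mid [ 0.41  -0.214  0.126]
stick_a 0.59 [184.0, 243.1] 217 top med [0.636 0.131 0.101] mid [0.637 0.13  0.102]
stick_a 0.23 [228.7, 164.8] 560 top med [0.542 0.
[... 1023 characters left out ...]
089]
pull_grip 0.64 [214.1, 272.7] 380 top med [0.566 0.053 0.098] mid [0.568 0.051 0.098]
mark_clip 0.65 [233.0, 252.6] 4898 top med [0.564 0.055 0.094] mid [0.568 0.051 0.09 ]
mark_clip 0.44 [297.4, 202.1] 1121 top med [0.541 0.314 0.059] mid [0.543 0.312 0.06 ]
mark_clip 0.42 [259.0, 228.5] 38 top med [0.579 0.193 0.029] mid [0.581 0.193 0.029]
rack 0.87 [234.0, 253.6] 4802 top med [0.564 0.055 0.094] mid [0.567 0.051 0.09 ]
bottle 0.92 [189.4, 386.8] 657 top med [ 0.408 -0.21   0.115] mid [ 0.408 -0.211  0.119]
tape_measure 0.61 [230.8, 251.1] 4984 top med [0.564 0.055 0.094] mid [0.568 0.051 0.089]
tape_measure 0.59 [297.6, 206.2] 1133 top med [0.541 0.314 0.059] mid [0.543 0.312 0.06 ]
```

View pics/top0.png

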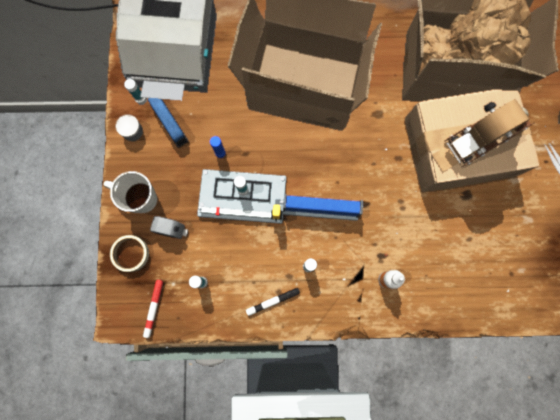

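View pics/scene0.png

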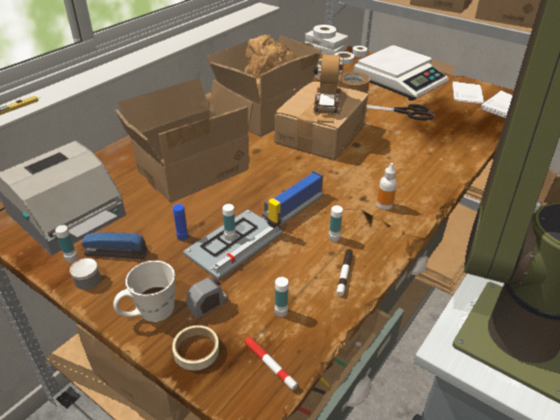

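The top view shows stick tops at px (197,283) and (311,265), stick_c at (241,184), the grip at (277,211) and the clip at (217,211). The blue look-alike at (218,147) and the stick by the printer at (133,88) aren't part of the job. The scene view agrees. Next I'll turn the tool so the jaws lie along rack x, and refine the rack pose.

```bash
cat >> h.py <<'E'
def yawdeg(s):
    w,x,y,z=s['ee_rot']; return np.degrees(np.arctan2(2*(x*y+w*z),1-2*(y*y+z*z)))
def togo(p,yaw=None):
    """shift (mm, tool axes now, tool down) and turn (deg, tool z) from measured pose to world target"""
    s=sensors.observe(); a=np.radians(yawdeg(s)); d=(np.array(p)-s['tcp_pos'])*1000
    t=[d[0]*np.cos(a)+d[1]*np.sin(a), d[0]*np.sin(a)-d[1]*np.cos(a), -d[2]]
    print('tcp',np.round(s['tcp_pos'],4),'yaw',round(yawdeg(s),2),'F',np.round(s['wrist_force'],1),'w',round(float(s['gripper_width']),4),'t',round(float(s['t']),2),'j6',np.round(s['qpos'][5],2))
    print('shift',np.round(t,1),'turn',None if yaw is None else round(-((yaw-yawdeg(s)+180)%360-180),1))
E
python3 -m handwheel '[[1,0,0,0,-7],[1,0,0,0,-7],[1,0,0,0,-7],[1,0,0,0,-7],[1,0,0,0,-7],[1,0,0,0,-7],[1,0,0,0,-7],[1,0,0,0,-7],[1,0,0,0,-7],[1,0,0,0,-7]]' 40
python3 - <<'E'
from h import *
im,d,P=grab('top')
p,r,c=cloud(P,d); q=im[r,c].astype(int)
near=(abs(p[:,0]-.6)<.12)&(p[:,1]>-.2)&(p[:,1]<.26)
blue=near&(q[:,0]>q[:,2]+60)&(p[:,2]>.058)&(p[:,2]<.075)&(p[:,1]<.05)
(cx,cy),(w,h),a=cv2.minAreaRect(p[blue,:2].astype(np.float32)*1000); print('housing',cx,cy,w,h,a)
red=near&(q[:,2]>q[:,0]+80)&(q[:,2]>q[:,1]+80)&(p[:,2]>.02)&(p[:,2]<.045); print('red',red.sum(),p[red].mean(0),r[red].min(),c[red].min(),c[red].max())
yel=near&(q[:,2]>q[:,0]+80)&(q[:,1]>q[:,0]+80)&(p[:,2]>.09); print('yel',yel.sum(),p[yel].mean(0))
pl=near&(abs(p[:,2]-.0135)<.0055)&(p[:,1]>.01)&(abs(q[:,0]-q[:,2])<40)
print('plate',pl.sum(),cv2.minAreaRect(p[pl,:2].astype(np.float32)*1000))
togo([.444,-.024,.15],85.2)
E
```

```text
t: 1.53
tcp_pos: [0.1359, -0.5071, 0.2313]
ee_rot: [0.0, 0.735, 0.678, 0.0]
wrist_force: [0.3, -0.1, 0.3]
gripper_width: 0.0855
housing 587.2924194335938 -61.55448913574219 174.75131225585938 29.769189834594727 84.27078247070312
red 21 [0.58166845 0.19068421 0.03026487] 207 216 218
yel 74 [0.56803959 0.04823626 0.09863801]
plate 2983 ((621.4657592773438, 122.86103057861328), (230.21710205078125, 119.98301696777344), 84.19187927246094)
tcp [ 0.1359 -0.5071  0.2313] yaw 85.56 F [-0.   0.5 -0.5] w 0.0855 t 1.58 j6 0.34
shift [505.5 269.8  81.3] turn 0.4
```

```bash
python3 -m handwheel '[[1,30,16,0,0],[1,30,16,0,0],[1,30,16,0,0],[1,30,16,0,0],[1,30,16,0,0],[1,30,16,0,0],[1,30,16,0,0],[1,30,16,0,0],[1,30,16,0,0],[1,30,16,0,0]]' >/dev/null
python3 -m handwheel '[[1,30,16,0,0],[1,30,16,0,0],[1,30,16,0,0],[1,30,16,10,0],[1,30,16,10,0],[1,30,16,15,0],[1,25,13,15,0],[1,0,0,0,0],[1,0,0,0,0],[1,0,0,0,0]]' >/dev/null
python3 - <<'E'
from h import *
togo([.444,-.024,.15],84.4)
for n in('wrist','top'):
    im,d,P=grab(n,n+'1.png')
    for o in outline_of(n,'stick_a')[:6]:
        p,r,c=cloud(P,d,o['mask'])
        if len(p)<5: continue
        top=p[(p[:,2]>.083)&(p[:,2]<.097)]
        if len(top): print(n,round(o['score'],2),o['at'],len(top),np.round(np.median(top,0),4),np.round((top.min(0)+top.max(0))/2,4))
E
```

```text
tcp [ 0.4475 -0.0276  0.1814] yaw 84.95 F [-1.  -0.7  0.9] w 0.0854 t 3.25 j6 1.6
shift [ 3.3 -3.8 31.4] turn 0.5
wrist 0.77 [204.9, 277.2] 774 [ 0.4457 -0.0247  0.0902] [ 0.4458 -0.0258  0.0877]
top 0.77 [280.0, 197.4] 111 [0.4122 0.2305 0.0886] [0.4131 0.2312 0.0888]
top 0.69 [145.4, 220.7] 93 [0.7347 0.1883 0.0887] [0.7359 0.1885 0.0877]
top 0.47 [185.2, 243.2] 20 [0.6263 0.1265 0.0936] [0.6354 0.1297 0.0906]
```

```bash
python3 -m handwheel '[[1,2,-2,20,0.5],[1,0,0,25,0],[1,0,0,30,0],[1,0,0,30,0],[1,0,0,23,0],[1,0,0,10,0],[1,0,0,0,0],[0,0,0,0,0],[0,0,0,0,0],[0,0,0,0,0]]' 40 
python3 -m handwheel '[[0,0,0,0,0],[0,0,0,0,0],[0,0,0,0,0],[0,0,0,-15,0],[0,0,0,-25,0],[0,0,0,-30,0],[0,0,0,-25,0],[0,0,0,-10,0],[0,0,0,0,0],[0,0,0,0,0]]' 40
python3 - <<'E'
from h import *
togo([.6315,.0868,.150],84.4)
E
```

```text
t: 4.28
tcp_pos: [0.4474, -0.0256, 0.0446]
ee_rot: [0.001, 0.74, 0.672, 0.001]
wrist_force: [0.4, 0.7, 0.5]
gripper_width: 0.0515
t: 5.12
tcp_pos: [0.4464, -0.0253, 0.1486]
ee_rot: [0.001, 0.74, 0.672, 0.0]
wrist_force: [-0.5, 0.1, 0.0]
gripper_width: 0.0259
tcp [ 0.4464 -0.0253  0.1486] yaw 84.51 F [-0.5  0.1  0. ] w 0.0259 t 5.12 j6 1.61
shift [129.3 173.5  -1.4] turn 0.1
```

```bash
python3 -m handwheel '[[0,0,0,-25,0],[0,8,10,-20,0],[0,18,24,0,0],[0,20,27,0,0],[0,20,27,0,0],[0,20,27,0,0],[0,20,27,0,0],[0,15,20,0,0],[0,8,11.5,0,0],[0,0,0,0,0]]' >/dev/null
python3 -m handwheel '[[0,0,0,0,0],[0,0,0,0,0],[0,0,0,15,0],[0,0,0,25,0],[0,0,0,25,0],[0,0,0,20,0],[0,0,0,10,0],[0,0,0,0,0],[0,0,0,0,0],[0,0,0,0,0]]' >/dev/null
python3 - <<'E'
from h import *
togo([.6315,.0868,.057],84.4)
im,d,P=grab('top','top2.png')
cv2.imwrite('pics/crop2.png',cv2.resize(im[150:250,180:320],None,fx=5,fy=5))
im,d,P=grab('scene'); cv2.imwrite('pics/crop2s.png',cv2.resize(im[150:300,170:360],None,fx=4,fy=4))
E
```

```text
tcp [0.6319 0.0863 0.0998] yaw 84.48 F [-0.   0.7  0.6] w 0.0257 t 6.78 j6 1.8
shift [ 0.4 -0.4 42.8] turn 0.1
```

View pics/crop2s.png

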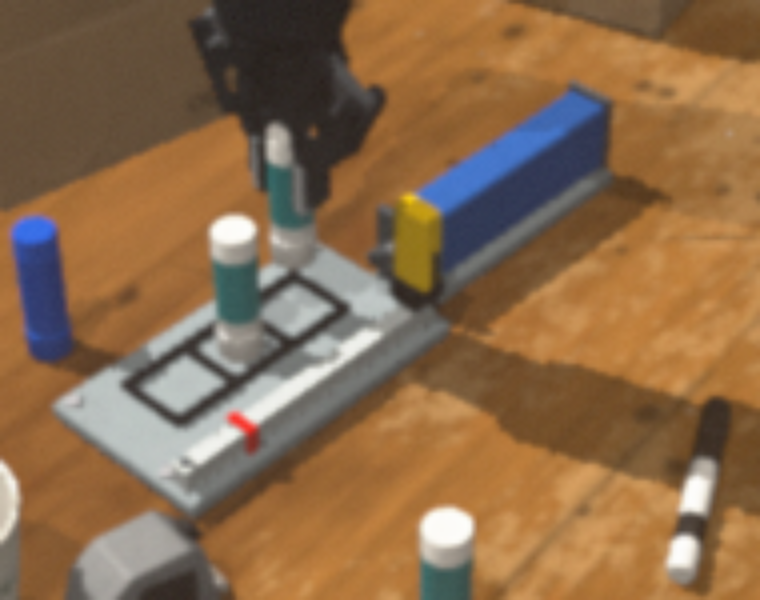

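The held stick hangs upright over the right pocket (crop px 290,190), and the left pocket at (180,375) is empty. I'll lower and release it.

```bash
python3 -m handwheel '[[0,0,0,15,0],[0,0,0,14,0],[0,0,0,8,0],[0,0,0,4,0],[0,0,0,2,0],[0,0,0,0,0],[0,0,0,0,0],[0.6,0,0,0,0],[0.6,0,0,0,0],[0.6,0,0,0,0]]'
python3 -m handwheel '[[0.6,0,0,0,0],[0.6,0,0,-5,0],[0.6,0,0,-15,0],[0.6,0,0,-30,0],[0.6,0,0,-35,0],[0.6,0,0,-30,0],[1,0,0,-15,0],[1,0,0,0,0],[1,0,0,0,0],[1,0,0,0,0]]'
python3 - <<'E'
from h import *
im,d,P=grab('wrist','w3.png')
for o in outline_of('wrist','stick_a')[:4]:
    p,r,c=cloud(P,d,o['mask']); top=p[(p[:,2]>.09)&(p[:,2]<.11)]
    if len(top): print(o['score'],o['at'],len(top),np.round(np.median(top,0),4),np.round((top.min(0)+top.max(0))/2,4))
togo([.412,.232,.185],84.4)
E
```

```text
t: 7.72
tcp_pos: [0.6315, 0.0865, 0.0556]
ee_rot: [0.0, 0.74, 0.672, 0.0]
wrist_force: [-0.2, -0.2, -0.1]
gripper_width: 0.0515
t: 8.55
tcp_pos: [0.6304, 0.0864, 0.1842]
ee_rot: [-0.001, 0.74, 0.672, -0.001]
wrist_force: [-0.6, -0.2, -0.5]
gripper_width: 0.0853
0.9 [71.6, 397.6] 603 [0.736  0.1894 0.0905] [0.7362 0.1889 0.0913]
0.86 [158.8, 284.9] 931 [0.6365 0.1317 0.1021] [0.6364 0.1314 0.0977]
0.77 [209.7, 279.6] 855 [0.6312 0.088  0.1021] [0.6311 0.0868 0.0972]
tcp [0.6299 0.0863 0.1834] yaw 84.5 F [-0.9 -0.7 -0.4] w 0.0856 t 8.65 j6 1.8
shift [ 124.1 -230.9   -1.6] turn 0.1
```

View pics/w3.png

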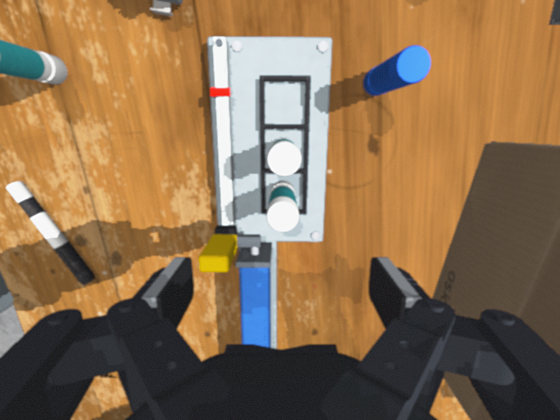

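The wrist view shows the right stick upright in its pocket (px 283,212), next to stick_c (284,158). The left pocket (286,100) is free. On to the second stick.

```bash
python3 -m handwheel '[[1,8,-15,0,0],[1,15,-28,0,0],[1,17,-32,0,0],[1,17,-32,0,0],[1,17,-32,0,0],[1,17,-32,0,0],[1,17,-32,0,0],[1,11,-20,0,0],[1,5,-8,0,0],[1,0,0,0,0]]' >/dev/null
python3 -m handwheel '[[1,0,0,0,0],[1,0,0,0,0],[1,0,0,0,0],[1,0,0,0,0],[1,0,0,0,0],[1,0,0,0,0],[1,0,0,0,0],[1,0,0,0,0],[1,0,0,0,0],[1,0,0,0,0]]' >/dev/null
python3 - <<'E'
from h import *
im,d,P=grab('wrist','w4.png')
for o in outline_of('wrist','stick_a')[:4]:
    p,r,c=cloud(P,d,o['mask']); top=p[(p[:,2]>.083)&(p[:,2]<.097)]
    if len(top): m=np.median(top,0); print(o['score'],o['at'],len(top),np.round(m,4),np.round((top.min(0)+top.max(0))/2,4)); togo([m[0],m[1],.043],84.4)
E
```

```text
0.93 [199.4, 282.3] 735 [0.4127 0.2331 0.0902] [0.4126 0.2321 0.0875]
tcp [0.413  0.2321 0.1853] yaw 84.5 F [-0.6 -0.1  0.2] w 0.0853 t 10.42 j6 2.18
shift [  1.   -0.5 142.3] turn 0.1
0.77 [281.2, 517.2] 420 [0.6266 0.1395 0.0902] [0.6328 0.1338 0.09  ]
tcp [0.413  0.2321 0.1853] yaw 84.5 F [-0.6 -0.1  0.2] w 0.0853 t 10.42 j6 2.18
shift [-71.7 221.5 142.3] turn 0.1
```

```bash
python3 -m handwheel '[[1,0.5,-0.5,20,0],[1,0,0,27,0],[1,0,0,30,0],[1,0,0,30,0],[1,0,0,23,0],[1,0,0,11,0],[1,0,0,0,0],[0,0,0,0,0],[0,0,0,0,0],[0,0,0,0,0]]' 40 
python3 -m handwheel '[[0,0,0,0,0],[0,0,0,0,0],[0,0,0,0,0],[0,0,0,-15,0],[0,0,0,-25,0],[0,0,0,-30,0],[0,0,0,-25,0],[0,0,0,-10,0],[0,0,0,0,0],[0,0,0,0,0]]' 40
python3 - <<'E'
from h import *
togo([.640,.1764,.115],84.4)
E
```

```text
t: 11.25
tcp_pos: [0.4138, 0.2333, 0.0456]
ee_rot: [0.0, 0.74, 0.672, 0.001]
wrist_force: [-0.3, -0.3, -0.2]
gripper_width: 0.0516
t: 12.08
tcp_pos: [0.4129, 0.2328, 0.1496]
ee_rot: [0.0, 0.74, 0.672, 0.001]
wrist_force: [0.2, -0.8, 0.2]
gripper_width: 0.0256
tcp [0.4129 0.2328 0.1496] yaw 84.5 F [ 0.2 -0.8  0.2] w 0.0256 t 12.08 j6 2.18
shift [-34.3 231.4  34.6] turn 0.1
```

```bash
python3 -m handwheel '[[0,-2,15,0,0],[0,-4,28,0,0],[0,-5,33,0,0],[0,-5,33,0,0],[0,-5,33,0,0],[0,-5,33,0,0],[0,-4,30,0,0],[0,-3,18,0,0],[0,-1,8,0,0],[0,0,0,0,0]]' >/dev/null
python3 -m handwheel '[[0,0,0,0,0],[0,0,0,0,0],[0,0,0,10,0],[0,0,0,15,0],[0,0,0,15,0],[0,0,0,8,0],[0,0,0,0,0],[0,0,0,0,0],[0,0,0,0,0],[0,0,0,0,0]]' >/dev/null
python3 - <<'E'
from h import *
togo([.640,.1764,.057],84.4)
E
```

```text
tcp [0.6399 0.1769 0.1024] yaw 84.51 F [ 0.3 -0.9  0. ] w 0.0259 t 13.75 j6 1.94
shift [-0.5  0.1 45.4] turn 0.1
```

```bash
python3 -m handwheel '[[0,0,0,15,0],[0,0,0,15,0],[0,0,0,9,0],[0,0,0,4,0],[0,0,0,2,0],[0,0,0,0,0],[0,0,0,0,0],[0.6,0,0,0,0],[0.6,0,0,0,0],[0.6,0,0,0,0]]'
python3 -m handwheel '[[0.6,0,0,0,0],[0.6,0,0,-5,0],[0.6,0,0,-15,0],[0.6,0,0,-30,0],[0.6,0,0,-35,0],[0.6,0,0,-30,0],[0.6,0,0,-15,0],[0.6,0,0,0,0],[0.6,0,0,0,0],[0.6,0,0,0,0]]'
python3 - <<'E'
from h import *
im,d,P=grab('wrist','w5.png')
for o in outline_of('wrist','stick_a')[:5]:
    p,r,c=cloud(P,d,o['mask']); top=p[(p[:,2]>.09)&(p[:,2]<.11)]
    if len(top): print(o['score'],o['at'],len(top),np.round(np.median(top,0),4))
togo([.568,.0485,.185],174.4)
E
```

```text
t: 14.58
tcp_pos: [0.6397, 0.1767, 0.0565]
ee_rot: [0.0, 0.74, 0.672, 0.0]
wrist_force: [-0.2, 0.4, 0.1]
gripper_width: 0.0511
t: 15.42
tcp_pos: [0.6386, 0.1764, 0.1852]
ee_rot: [-0.0, 0.74, 0.672, -0.001]
wrist_force: [0.1, -0.1, -0.6]
gripper_width: 0.051
0.91 [206.8, 283.6] 844 [0.639  0.1773 0.1021]
0.79 [304.2, 280.0] 749 [0.6315 0.0904 0.1021]
0.69 [175.9, 384.8] 504 [0.7367 0.1895 0.0906]
0.63 [256.9, 282.2] 804 [0.6366 0.1344 0.1021]
tcp [0.6381 0.1763 0.1843] yaw 84.5 F [ 0.4  0.8 -0. ] w 0.0513 t 15.52 j6 1.94
shift [-133.9  -57.6   -0.7] turn -89.9
```

View pics/w5.png

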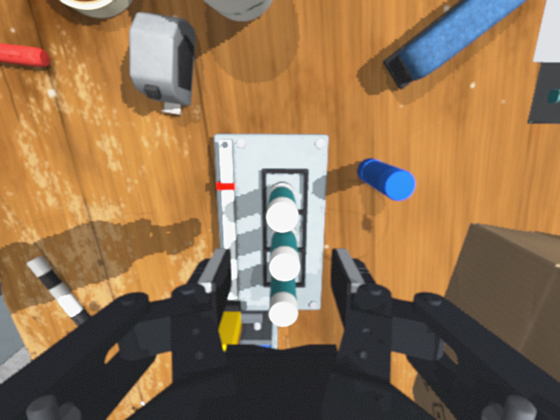

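All three sticks stand in a row (px 283,210 / 284,262 / 283,308). Next I'll move over the grip and turn the jaws along rack y.

```bash
python3 -m handwheel '[[0.6,-10,-5,0,0],[0.6,-22,-9,0,0],[0.6,-25,-11,0,0],[0.6,-25,-11,0,0],[0.6,-25,-11,0,0],[0.6,-18,-7,0,0],[0.6,-9,-4,0,0],[0.6,0,0,0,-7],[0.6,0,0,0,-7],[0.6,0,0,0,-7]]' >/dev/null
python3 -m handwheel '[[0.6,0,0,0,-7],[0.6,0,0,0,-7],[0.6,0,0,0,-7],[0.6,0,0,0,-7],[0.6,0,0,0,-7],[0.6,0,0,0,-7],[0.6,0,0,0,-7],[0.6,0,0,0,-7],[0.6,0,0,0,-7],[0.6,0,0,0,-6]]' >/dev/null
python3 -m handwheel '[[0.6,0,0,0,0],[0.6,0,0,0,0],[0.6,0,0,0,0],[0.6,0,0,0,0],[0.6,0,0,0,0],[0.6,0,0,0,0],[0.6,0,0,0,0],[0.6,0,0,0,0],[0.6,0,0,0,0],[0.6,0,0,0,0]]' >/dev/null
python3 - <<'E'
from h import *
im,d,P=grab('wrist','w6.png')
p,r,c=cloud(P,d); q=im[r,c].astype(int)
near=(abs(p[:,0]-.58)<.06)&(p[:,1]>0)&(p[:,1]<.26)
red=near&(q[:,2]>q[:,0]+80)&(q[:,2]>q[:,1]+80)&(p[:,2]>.015)&(p[:,2]<.045)
if red.any(): print('red',red.sum(),p[red].mean(0),np.median(p[red],0))
yel=near&(q[:,2]>q[:,0]+80)&(q[:,1]>q[:,0]+60)&(p[:,2]>.095)
if yel.any():
    m=(p[yel].min(0)+p[yel].max(0))/2; print('yel',yel.sum(),p[yel].mean(0),m,cv2.minAreaRect(p[yel,:2].astype(np.float32)*1000)); togo([m[0],m[1],.068],174.3)
togo([.568,.0485,.068],174.3)
E
```

```text
red 142 [0.58068424 0.19063704 0.03036673] [0.58025868 0.19033316 0.03094588]
yel 579 [0.56735238 0.04892472 0.09990327] [0.56821705 0.03393056 0.15413048] ((566.7264404296875, 33.20746994018555), (46.933101654052734, 24.839130401611328), 84.90795135498047)
tcp [0.5687 0.0488 0.1863] yaw 174.49 F [-0.2  0.2 -0.5] w 0.0512 t 18.07 j6 0.18
shift [ -0.9 -14.8 118.3] turn 0.2
tcp [0.5687 0.0488 0.1863] yaw 174.49 F [-0.2  0.2 -0.5] w 0.0512 t 18.07 j6 0.18
shift [  0.7  -0.3 118.3] turn 0.2
```

View pics/w6.png

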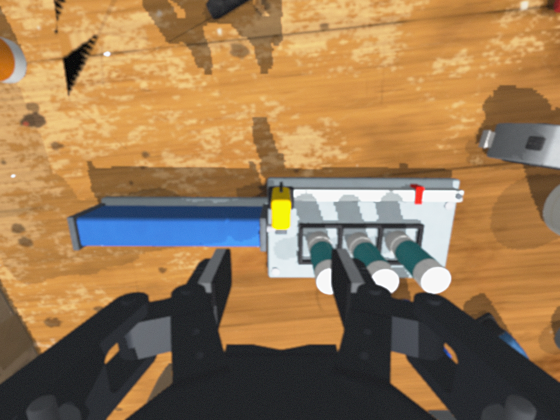

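The grip is at px (281,208) and the clip at (419,193), and the jaws straddle the grip. I'll descend and pinch.

```bash
python3 -m handwheel '[[0.6,0.5,0,15,0.2],[0.6,0,0,25,0],[0.6,0,0,28,0],[0.6,0,0,25,0],[0.6,0,0,15,0],[0.6,0,0,9,0],[0.6,0,0,0,0],[0,0,0,0,0],[0,0,0,0,0],[0,0,0,0,0]]' 60
python3 -m handwheel '[[0,0,0,0,0],[0,0,0,0,0],[0,0,0,0,0],[0,0,0,0,0],[0,0,0,0,0],[0,0,0,0,0],[0,0,0,0,0],[0,0,0,0,0],[0,0,0,0,0],[0,0,0,0,0]]' 60
python3 - <<'E'
from h import *
togo([.5817,.1907,.068],174.3)
E
```

```text
t: 18.9
tcp_pos: [0.5696, 0.0489, 0.0708]
ee_rot: [0.001, 0.05, 0.999, 0.0]
wrist_force: [-0.3, -2.6, 8.6]
gripper_width: 0.0158
t: 19.73
tcp_pos: [0.5695, 0.0486, 0.0709]
ee_rot: [0.002, 0.05, 0.999, -0.0]
wrist_force: [-0.3, -0.9, 6.2]
gripper_width: 0.0147
tcp [0.5695 0.0486 0.0709] yaw 174.28 F [-0.3 -0.9  6.2] w 0.0147 t 19.73 j6 0.19
shift [  2.  142.6   2.9] turn -0.0
```

```bash
python3 -m handwheel '[[0,0,0,-2,0],[0,0,3,0,0],[0,0,7,0,0],[0,0,10,0,0],[0,0,10,0,0],[0,0,10,0,0],[0,0,10,0,0],[0,0,10,0,0],[0,0,10,0,0],[0,0,10,0,0]]' 70
python3 -m handwheel '[[0,0,10,0,0],[0,0,10,0,0],[0,0,10,0,0],[0,0,10,0,0],[0,0,9,0,0],[0,0,6,0,0],[0,0,3,0,0],[0,0,0,0,0],[0,0,0,0,0],[0,0,0,0,0]]' 70
python3 - <<'E'
from h import *
togo([.5817,.1907,.070],174.3)
ex=np.array([.9952,-.0976]);ey=np.array([.0976,.9952]);O=np.array([.606,.1345])
for n in('scene','top','wrist'):
    im,d,P=grab(n,n+'7.png'); p,r,c=cloud(P,d); q=im[r,c].astype(int); xy=(p[:,:2]-O); X=xy@ex;Y=xy@ey
    near=(abs(X+.03)<.025)&(abs(Y-.05)<.06)
    red=near&(q[:,2]>q[:,0]+80)&(q[:,2]>q[:,1]+80)&(p[:,2]<.045)
    yel=near&(q[:,2]>q[:,0]+70)&(q[:,1]>q[:,0]+50)&(p[:,2]>.045)
    for k,m in(('red',red),('yel',yel)):
        if m.any(): print(n,k,m.sum(),'X',X[m].min().round(4),X[m].max().round(4),'Y',Y[m].min().round(4),Y[m].max().round(4),'mean',Y[m].mean().round(4),'z',p[m,2].min().round(3),p[m,2].max().round(3))
im=cv2.imread('pics/scene7.png'); cv2.imwrite('pics/s7c.png',cv2.resize(im[160:300,160:350],None,fx=4,fy=4,interpolation=cv2.INTER_CUBIC))
E
```

```text
t: 20.57
tcp_pos: [0.5775, 0.1272, 0.071]
ee_rot: [0.001, 0.05, 0.999, -0.002]
wrist_force: [3.5, -6.1, -4.3]
gripper_width: 0.015
t: 21.4
tcp_pos: [0.5833, 0.1843, 0.071]
ee_rot: [0.001, 0.05, 0.999, -0.002]
wrist_force: [3.9, -5.3, -3.0]
gripper_width: 0.015
tcp [0.5833 0.1843 0.071 ] yaw 174.23 F [ 3.9 -5.3 -3. ] w 0.015 t 21.4 j6 0.41
shift [2.2 6.2 1. ] turn -0.1
scene red 6 X -0.0402 -0.038 Y 0.0555 0.0591 mean 0.0571 z 0.019 0.027
scene yel 133 X -0.0432 -0.0176 Y 0.0375 0.06 mean 0.0512 z 0.047 0.119
wrist red 76 X -0.0397 -0.038 Y 0.0508 0.0579 mean 0.0543 z 0.017 0.037
wrist yel 2864 X -0.0435 -0.0159 Y -0.01 0.0553 mean 0.0474 z 0.045 0.153
```

View pics/s7c.png

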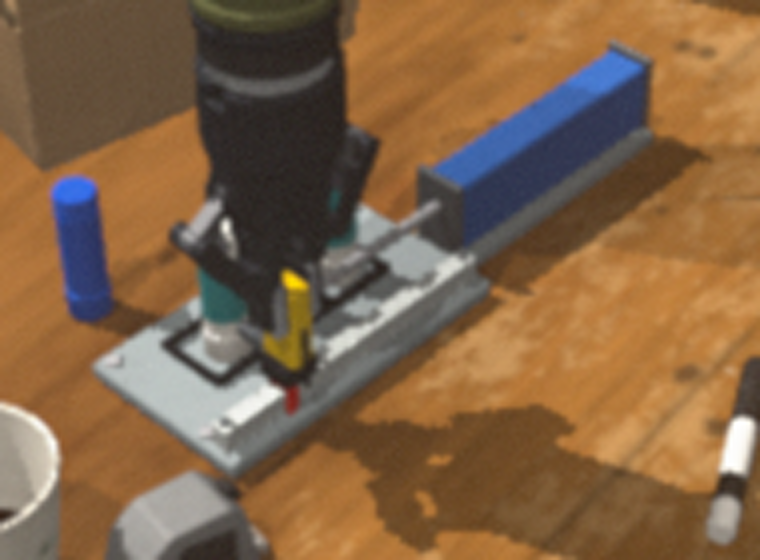

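View pics/wrist7.png

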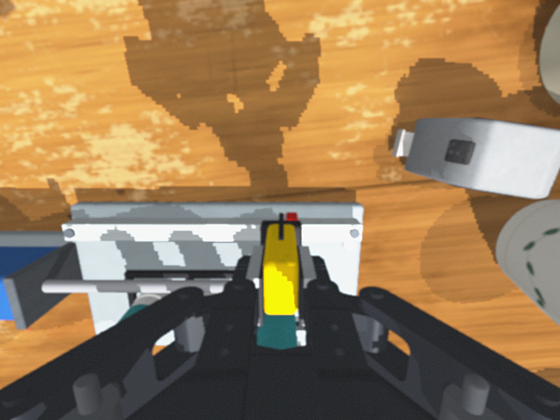

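The pointer (wrist px col 281) is still about 10 px right of the clip (col 291), which is about 6.5 mm. I'll pull the rest of the way.

```bash
python3 -m handwheel '[[0,0,2,0,0],[0,0,2,0,0],[0,0,1.5,0,0],[0,0,1,0,0],[0,0,0,0,0],[0,0,0,0,0],[0,0,0,0,0],[0,0,0,0,0],[0,0,0,0,0],[0,0,0,0,0]]' 70
python3 - <<'E'
from h import *
ex=np.array([.9952,-.0976]);ey=np.array([.0976,.9952]);O=np.array([.606,.1345])
im,d,P=grab('wrist','w8.png'); p,r,c=cloud(P,d); q=im[r,c].astype(int); xy=(p[:,:2]-O); X=xy@ex;Y=xy@ey
near=(abs(X+.03)<.025)&(abs(Y-.05)<.03)
red=near&(q[:,2]>q[:,0]+60)&(q[:,2]>q[:,1]+60)&(p[:,2]<.045)&(q[:,2]>1.8*q[:,1])
yel=near&(q[:,2]>q[:,0]+70)&(q[:,1]>q[:,0]+50)&(abs(p[:,2]-.099)<.006)
drk=near&(q.max(1)<70)&(X<-.039)&(p[:,2]<.105)
for k,m in(('red',red),('yel',yel),('drk',drk)):
    if m.any(): print(k,m.sum(),'Y',Y[m].min().round(4),Y[m].max().round(4),'mean',Y[m].mean().round(4),'cols',c[m].min(),c[m].max(),c[m].mean().round(1),'rows',r[m].min(),r[m].max(),'z',p[m,2].min().round(3),p[m,2].max().round(3))
s=sensors.observe(); t=s['tcp_pos'][:2]-O; print('tcpY',t@ey)
cv2.imwrite('pics/w8c.png',cv2.resize(im[195:275,240:340],None,fx=7,fy=7,interpolation=cv2.INTER_NEAREST))
E
```

```text
t: 22.38
tcp_pos: [0.5839, 0.1905, 0.0711]
ee_rot: [0.001, 0.05, 0.999, -0.002]
wrist_force: [4.4, -5.8, -4.2]
gripper_width: 0.0151
red 43 Y 0.0511 0.0578 mean 0.0551 cols 277 287 283.0 rows 213 220 z 0.017 0.043
yel 1975 Y 0.046 0.0617 mean 0.0538 cols 263 298 280.4 rows 256 313 z 0.093 0.105
drk 198 Y 0.0422 0.0645 mean 0.0533 cols 260 302 280.1 rows 214 273 z 0.034 0.105
tcpY 0.05353478784031763
```

View pics/w8c.png

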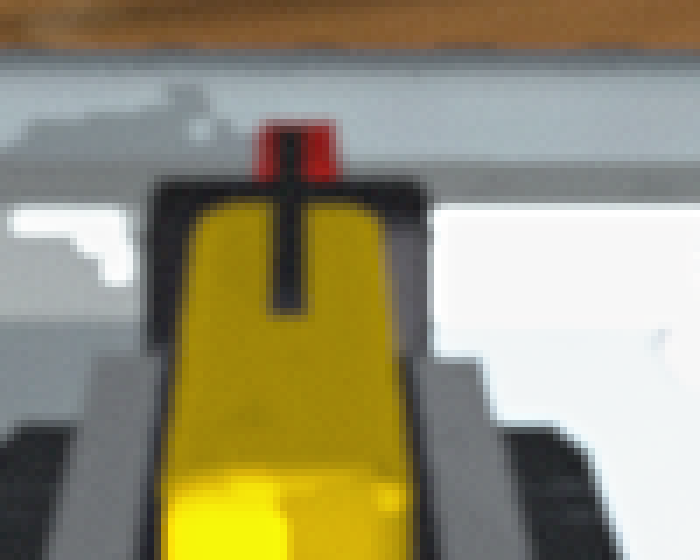

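The pointer is about 1 px (0.8 mm) short of the clip's middle, so one small correction. Then a final check of everything.

```bash
python3 -m handwheel '[[0,0,0.8,0,0],[0,0,0,0,0],[0,0,0,0,0],[0,0,0,0,0],[0,0,0,0,0],[0,0,0,0,0],[0,0,0,0,0],[0,0,0,0,0],[0,0,0,0,0],[0,0,0,0,0]]' 70
python3 - <<'E'
from h import *
im,d,P=grab('wrist'); q=im.astype(int)
row=slice(213,220); print('red cols per row',[ (lambda k:(k.min()+260,k.max()+260) if len(k) else None)(np.nonzero((q[i,260:305,2]>q[i,260:305,1]+50))[0]) for i in range(213,219)],'darkest',[int(q[i,272:292].sum(1).argmin())+272 for i in range(213,219)])
for n,a in(('top','t9.png'),('scene','s9.png')): grab(n,a)
a=cv2.imread('pics/t9.png')[110:320,100:420]; b=cv2.imread('pics/s9.png')[140:340,130:430]
cv2.imwrite('pics/f9.png',np.hstack([cv2.resize(a,(400,300)),cv2.resize(b,(400,300))]))
s=sensors.observe(); print(s['tcp_pos'],s['wrist_force'],s['gripper_width'],s['t'])
E
```

```text
t: 23.27
tcp_pos: [0.584, 0.1912, 0.071]
ee_rot: [0.001, 0.05, 0.999, -0.002]
wrist_force: [3.5, -7.1, -3.4]
gripper_width: 0.015
red cols per row [(np.int64(277), np.int64(285)), (np.int64(276), np.int64(286)), (np.int64(276), np.int64(286)), (np.int64(276), np.int64(286)), (np.int64(276), np.int64(286)), (np.int64(276), np.int64(286))] darkest [281, 281, 281, 281, 281, 281]
[0.58398762 0.19123808 0.0710426 ] [ 3.82451994 -6.25352406 -4.17237659] 0.015062843954811896 23.4167
```

View pics/f9.png

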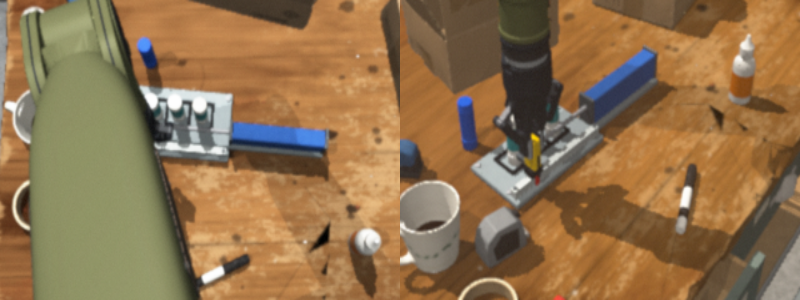

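The pointer is centred on the clip (col 281, clip 276–286). In the top half the three sticks stand in a row (px 152,105 / 176,105 / 200,107), and the bottle and tape measure haven't moved. I'm handing in.

```bash
python3 -c "
from cell import ticket; print(ticket.close_job())"
```

```text
the job is handed in; nothing more can be done
None
```

Both glue sticks from the bench stand upright in the two empty pockets, released, with stick_c between them. I then pulled the guard bar left to the red clip and handed the job in at about 23.4 s, still pinching the grip at 70 N.

- **Row:** the placed sticks measured within a few millimetres of their pocket centres, and the last top view shows all three still upright in a row.
- **Pointer:** in the last wrist picture it is at column 281 and the clip spans 276–286, so it is centred to within about half a millimetre.
- **Forces:** the wrist force while holding was about 8 N. Pinching the grip also gave a brief 6–9 N vertical force. I raised the tool 2 mm, after which about 4 N remained, pulling down.
- **Bystanders:** the bottle, the tape measure and the blue look-alike appear where they were in the last pictures. I checked these by eye and did not re-measure them.

No check failed or disagreed.

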